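# Stow the recipe box in the adjustable bookend rail

### The job

Stow the green recipe box in the organiser rail: squeeze the bookend's release lever against its post, slide the bookend out until the bay is at least 3 cm longer than the box, let go, and push the box squarely into the bay with its long back against the wooden rail. Then squeeze the lever again and slide the bookend back so that it brings the box up to the fixed end plate, and let go in the closest notch the box allows, the lever springing fully back. Leave everything else standing where it is.

Things in the scene. Friction and masses are not known exactly. Their poses are not given: they have to be found in the camera images.
- rail: Wooden beam fixed to the table, 50 wide (its x), 28 high, 420 long along its y (-200 to +220 mm), a dark steel rack on top up to z = 40 mm (notches every 14 mm). Origin: on the table, under the rack. The bay for the box is on its -x side, in front of its face at x = -25 mm, between the end plate (at -y) and the bookend (at +y). Position and yaw vary.
- fence: Fixed end plate of the bay: upright aluminium plate 6 thick, 70 high, reaching from x = -27 to -117 mm in front of the rail. Origin: on the table, in the plane of the face that looks into the bay; +y points into the bay, along the rail's +y. Its place along the rail varies between episodes.
- bookend (a joint): Slide of the bookend along the rail's +y (m); grows as the bay opens, range -0.034 to 0.155. Its bay face lies at rail y = value - 0.060. The latch seats at -0.031 + 0.014 k (2 mm of play either way), k = 0, 1, 2 ..; otherwise the teeth block it unless the lever is squeezed. Sliding takes 1 to 3 N, more when it pushes the box.
- lever (a joint): Hinge angle of the black release lever (rad): 0 = sprung fully back, latch down in a notch; 0.28 = squeezed fully; the latch clears the teeth above 0.20; about 0.18 when let go on top of a tooth. It turns towards the post; squeezing takes 4 to 9 N at the handle.
- bookend_face (a point): Middle of the bay face of the bookend's aluminium plate (6 thick, 70 high, from x = -27 to -117 mm in the rail's frame, like the end plate); 36 mm up; axes as the rail's, the bay is to its -y. The bookend's saddle straddles the rail for 122 mm on the +y side of this face and is 51 mm high.
- squeeze_point (a point): Point fixed to the bookend over the rail's axis, 104 mm up, 75 mm to the rail's +y of the bay face: centre the grasp here, fingers closing along the rail's y. At this height the post's outer face is 18 mm to its +y; the lever's outer face is 36 mm to its -y at rest, 18 mm when fully squeezed (pair 54 mm wide at rest, 36 squeezed).
- lever_grip (a point): Middle of the black lever's handle, 104 mm up at rest; moves with the lever. Lever and aluminium post are 26 wide (along x), 8 thick, tops 130 mm above the table; nothing else on the rail stands higher than 51 mm beside them.
- recipe_box: Loose closed green tin box, 113 (its x) x 151 (its y, the long side) x 76 high, lid fixed, 0.4 to 0.7 kg. Origin: middle of its underside. Front with the label at its -x. The body is 100 x 146, the lid's rim (60 to 76 mm up) stands out 3 mm all round; against the 28 mm high rail its origin is 75 mm in front of the rail's axis.
- box_centre (a point): The box's centre, 38 mm above its underside.
- box_end_near (a point): Middle of the box's short end at its +y (76 mm from the centre), 38 mm up: the end for the bookend.
- box_end_far (a point): Middle of the box's short end at its -y (76 mm from the centre), 38 mm up: the end for the end plate.
- salt_shaker_centre (a point): Centre of the loose salt shaker nearest the robot, 44 in diameter, 90 high; leave it standing.
- jam_jar_centre (a point): Centre of the loose small jam jar, 66 in diameter, 90 high, behind the rail; leave it standing.
- jar_lentils_centre (a point): Centre of the loose tall glass jar with a metal lid, 88 in diameter, 166 high, behind the rail; leave it standing.
Things that resemble listed ones, but are neither listed nor needed, are in the scene too. Leave any pink look-alike of the recipe_box alone. Of the things that look like the fence, the larger one is meant.

How it is judged (in metres and radians):
On the way, in this order (a step that is already met when the one before it is completed fails the run):
1. the bookend is slid out, leaving at least 25 mm more than the box's 151 mm between it and the end plate, and the lever is let go (y of bookend_face in the frame of fence above 0.176 m and value of joint lever below 0.2 rad), for 0.2 s.
2. the box is in the bay, its long side along the rail and within 10 mm of it (x of box_centre in the frame of rail above -0.085 m and angle between the y axis of recipe_box and the y axis of rail, either way round below 0.08 rad and y of box_end_far in the frame of fence above -0.004 m), for 0.2 s.
At the end, for the whole second after the job is handed in: The box stands flat and at rest in the bay, square to the rail within 0.08 rad and within 10 mm of it, within 9 mm of the end plate; the bookend is latched (lever within 0.06 rad of fully back) with at most 21 mm between it and the box (all of step 2 and y of box_end_far in the frame of fence below 0.009 m and y of box_end_near in the frame of bookend_face between -0.021 and 0.004 m and value of joint lever below 0.06 rad and height (world z) of box_centre below 0.044 m and angle between recipe_box's own z axis and vertical below 0.06 rad and linear speed of recipe_box below 0.01 m/s); the robot touches nothing.
It fails at once if the salt shaker is shoved more than 3 cm or tipped (distance of salt_shaker_centre from where it was at the start of the episode above 0.03 m or angle between salt_shaker_centre's own z axis and vertical above 0.3 rad).
It fails at once if the jam jar is shoved more than 3 cm or tipped (distance of jam_jar_centre from where it was at the start of the episode above 0.03 m or angle between jam_jar_centre's own z axis and vertical above 0.3 rad).
It fails at once if the tall jar is shoved more than 3 cm or tipped (distance of jar_lentils_centre from where it was at the start of the episode above 0.03 m or angle between jar_lentils_centre's own z axis and vertical above 0.3 rad).
It fails at once if the recipe box is tipped (angle between recipe_box's own z axis and vertical above 0.35 rad).
It also fails if it takes over 67 s, if anything falls off the work surface, if the arm or the gripper's body presses on something with over 40 N, if the wrist force passes 120 N, or if a joint passes its speed limit or range.

### The arm

A 6-joint arm with a two-finger parallel gripper is mounted at the origin on a cart in front of the work surface, level with it; the furniture and walls round the work are solid. World frame = base frame: x ahead of the robot, y to its left, z up, the work surface at z = 0. Lengths are in mm, angles in rad, forces in N, time in s.
With the tool pointing down it reaches from about 400 to 925 mm from the base axis. Payload 12.5 kg.
Tool frame: the origin (TCP) lies on the mounting face of the last link; the fingertips stand 190 mm ahead of it and the grasp point (between the pads) lies 171 mm ahead of it; z points along the fingers, y is the line along which they close (so a half turn about z gives the same grasp; the last joint's range is limited). The gripper opens to 95 mm and grips with 3 to 60 N. Pads are 20 mm wide; open, the fingers measure 119 mm over their backs; the gripper's body (75 mm by 180 mm) begins 59 mm behind the grasp point.
Start: joints at [1.117, 0.491, 1.559, -0, 1.092, -0.106], TCP at [212.995, 587.586, 404.761] pointing down, gripper open.
Joint ranges: [-3.1, 3.1], [-0.84, 2.19], [0.05, 2.79], [-1.13, 4.28], [0.06, 2.93], [-2.69, 2.69]. Speed limits (rad/s): [2.22, 2.22, 2.79, 3.14, 3.14, 3.14].

### API

Orientations are given as [roll, pitch, yaw] about the fixed x, y, z axes, in that order (R = Rz(yaw) Ry(pitch) Rx(roll)).
In Python, from cell import env gives the robot as it stands.
- The arm moves only by the tool carry_out, never from a script. Its argument "series" is a list of rows, each a list of 5 numbers: the shift along the tool's x, y, z in m, then the turn about the tool's z in degrees, then the opening, from 0 (shut) to 1 (fully open). A call has 1 to 20 rows; each row is the pose to reach, as a shift and turn from the pose commanded when the call began, along the tool's axes at that moment; what a row does not reach only later rows make up. A row lasts 1/8 s, in which the tool goes at most 62.5 mm and 10.7 degrees, less where a joint would pass 70% of its speed; a pose out of reach is approached as far as the arm can. A call with a gripper value outside its range is refused whole. The fingers move at their own pace and stop on an object; the grip force is fixed at half the most. Time passes only in rows, so rows that repeat a pose let the fingers close. It gives the time, the measured TCP pose, the force, the opening and the grip force at its end, in the units of the state.
- env.state(): the state, without advancing time (a new reading comes with each control period).
- env.read_camera(name): name is "scene" or "top" or "wrist"; returns (picture, depth): 420x560x3 uint8, red, green, blue; 420x560 float32, mm along the optical axis (not along the pixel's ray), 0 where there is no reading.
- env.get_calibration(name): a dict with "intrinsics" (3x3 intrinsics, pixels), "cam_to_world" (4x4, takes a point from camera to world coordinates); the wrist camera has in their place "T_tool_cam" (4x4, takes a point from camera to tool coordinates, whose origin is the TCP and whose axes are the flange's). Camera axes: x right, y up, looking along -z (the intrinsics and any distortion apply to the point x, -y, -z); pixel columns grow to the right and rows downward; lengths in mm; the calibration is good to about 2 mm. A picture is of the moment at which its call begins: read the wrist's pose just before it. get_calibration takes no time and is no camera call.
- env.job_done(): hands the job in; it is judged then, once.
The state is a dict: "t": time; "joints": joint angles; "qvel": joint speeds; "tau": joint torques, N m; "eef_pos": TCP position; "tcp_rot": TCP orientation; "ft_force": force on the tool from outside, world axes, zero at the start; "moment": the same for the moment, N m; "opening": opening from 0.0 (shut) to 1.0 (fully open); "grip_force": force on a finger pad.
Only numpy, scipy, OpenCV 4.12 (cv2) and the standard library are available. Lean on these libraries where they do the work, as an engineer would, in place of code of your own. Each camera call takes 0.05 s, during which the arm holds its last target. There are 200 camera calls.

## Working session

There is one attempt and no reset: what is moved stays moved. The work goes in short steps, Python scripts to look and compute and a tool call to move; the robot and the scene stay as the last step left them, time stands still between calls to the robot, and variables do not carry over. Pictures are saved under pics/ and viewed, at most 10 in all, crops included, and the job is handed in when it is done.

Besides the shell and the picture viewer there is one more tool, called as name(argument=value, ...), one argument or row to a line, values as JSON. carry_out: Moves the arm, as the interface text tells. Its arguments: {"type":"object","properties":{"series":{"type":"array","items":{"type":"array","items":{"type":"number"}}}},"required":["series"]}

```bash
mkdir -p pics; ls
python3 - <<'E'
from cell import env
import cv2,numpy as np
s=env.state();print(s)
for n in("scene","top"):
    p,d=env.read_camera(n);cv2.imwrite(f"pics/{n}0.png",p[:,:,::-1]);np.savez(f"{n}0.npz",p=p,d=d)
    print(n,env.get_calibration(n))
print(env.get_calibration("wrist"))
E
```

```text
pics
{'t': 0.0, 'joints': array([ 1.11742136e+00,  4.91531615e-01,  1.55944624e+00,  1.32583053e-05,
        1.09169209e+00, -1.05592895e-01]), 'qvel': array([ 1.88935216e-03,  2.03996268e-05, -3.01857324e-04, -2.96502533e-04,
       -2.71341171e-05,  9.56315977e-04]), 'tau': array([-1.24952228e-03, -6.12658381e+01, -2.58171755e+01,  6.90958207e-02,
        4.83773765e-02, -1.10955170e-04]), 'eef_pos': array([212.96567763, 587.55792883, 404.180102  ]), 'tcp_rot': array([-3.14052259e+00, -1.25237356e-04,  2.79380440e+00]), 'ft_force': array([ 0.2828467 , -0.89569264, -0.38845066]), 'moment': array([0.02647108, 0.01650456, 0.01313913]), 'grip_force': 0.0, 'opening': 1.0026804142242502}
scene {'intrinsics': array([[532.59714951,   0.        , 277.85072409],
       [  0.        , 532.59714951, 200.31353417],
       [  0.        ,   0.        ,   1.        ]]), 'cam_to_world': array([[ 5.47019608e-01,  4.54085002e-01, -7.03261231e-01,
        -4.99092511e+02],
       [-8.37119624e-01,  2.97257862e-01, -4.59204201e-01,
        -7.08487423e+02],
       [ 5.32189349e-04,  8.39907479e-01,  5.
[... 484 characters left out ...]
],
       [ 1.20146938e-02,  8.99787827e-02,  9.95871209e-01,
         1.34487481e+03],
       [ 0.00000000e+00,  0.00000000e+00,  0.00000000e+00,
         1.00000000e+00]])}
{'intrinsics': array([[368.25871133,   0.        , 281.44572064],
       [  0.        , 368.25871133, 210.93123057],
       [  0.        ,   0.        ,   1.        ]]), 'T_tool_cam': array([[ 7.92445060e-04,  9.65719327e-01,  2.59587275e-01,
         7.29042775e+01],
       [ 9.99999324e-01, -5.44386995e-04, -1.02747518e-03,
        -8.04363190e-01],
       [-8.50936702e-04,  2.59587914e-01, -9.65719106e-01,
         1.91756746e+01],
       [ 0.00000000e+00,  0.00000000e+00,  0.00000000e+00,
         1.00000000e+00]])}
```

View pics/top0.png

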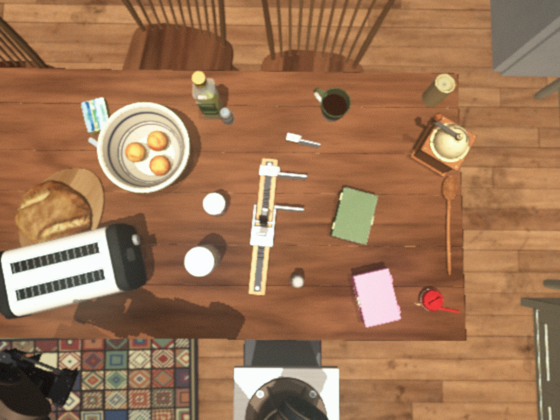

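View pics/scene0.png

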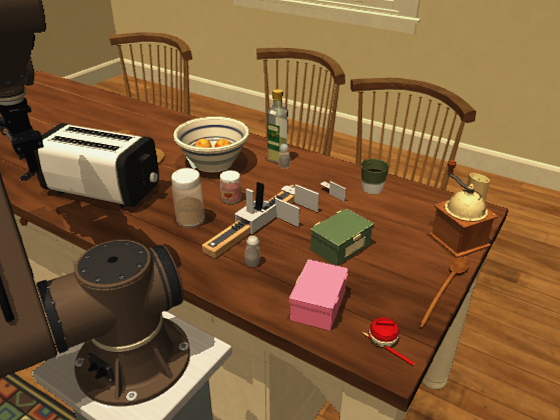

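The top view shows the rail from (268,160) to (258,293), with its +y towards the robot. On the bay side are the fence at (290,176) and the bookend plate at (289,209), with the lever and post near (264,215).

Possible mix-ups:
- **Box:** green tin at (355,215) versus the pink one at (376,297). I choose green.
- **Fence:** plate at (290,176) versus the small plate at (303,140). I choose the larger one, on the rail.
- **Shaker:** (297,281), near the robot, versus (226,116).

```bash
cat > h.py <<'E'
import numpy as np,cv2
def world(d,K,T):
    v,u=np.mgrid[:d.shape[0],:d.shape[1]]
    c=np.stack([(u-K[0,2])/K[0,0]*d,-(v-K[1,2])/K[1,1]*d,-d,np.ones_like(d)],-1)
    return (c@T.T)[...,:3]
E
python3 - <<'E'
from cell import env
from h import *
W={}
for n in("top","scene"):
    f=np.load(n+"0.npz");p,d=f['p'],f['d'];c=env.get_calibration(n)
    P=world(d,c["intrinsics"],c["cam_to_world"]);hsv=cv2.cvtColor(p,cv2.COLOR_RGB2HSV);z=P[...,2];ok=d>0
    print(n,'table z',np.median(z[ok&(abs(z)<15)]))
    g=ok&(abs(hsv[...,0].astype(int)-55)<25)&(hsv[...,1]>60)&(z>60)&(z<95)&(P[...,1]<0)&(P[...,1]>-300)&(P[...,0]>350)&(P[...,0]<650)
    pts=P[g];r=cv2.minAreaRect(pts[:,:2].astype(np.float32));print('green lid',g.sum(),r,np.median(pts[:,2]))
    reg=ok&(P[...,0]>180)&(P[...,0]<800)&(P[...,1]>-60)&(P[...,1]<250)
    def obj(m,name):
        k,l,s,_=cv2.connectedComponentsWithStats(m.astype(np.uint8))
        for i in range(1,k):
            if s[i,4]>12:
                q=P[l==i];print(name,s[i],cv2.minAreaRect(q[:,:2].astype(np.float32)),'z',np.percentile(q[:,2],[5,50,95]).round())
    obj(reg&(z>20)&(z<46),'rail'); obj(reg&(z>46)&(z<78),'mid'); obj(reg&(z>80),'high')
f=np.load("top0.npz")['p'];cv2.imwrite("pics/crop.png",cv2.resize(f[130:310,180:400],None,fx=3.3,fy=3.3,interpolation=2)[:,:,::-1])
E
```

```text
top table z -1.511977584452552
green lid 1349 ((599.0927734375, -195.46994018554688), (106.81015014648438, 128.66397094726562), 75.67032623291016) 74.5044997299699
rail [ 255  158   52   70 1073] ((677.7205200195312, 60.8773193359375), (146.8900909423828, 206.52688598632812), 56.902137756347656) z [23. 29. 41.]
rail [215 202  13  15  23] ((622.1436157226562, 196.00613403320312), (15.615278244018555, 56.19824981689453), 50.02120590209961) z [25. 34. 44.]
rail [249 245  21  50 798] ((443.5874328613281, 83.33027648925781), (49.95859146118164, 148.56494140625), 85.04925537109375) z [23. 28. 34.]
rail [290 274  14  14  28] ((416.3338928222656, -26.34366226196289), (28.74285316467285, 42.55034637451172), 54.30818557739258) z [32. 38. 44.]
mid [278 173  30   5  89] ((730.005859375, -14.62631607055664), (87.52584838867188, 7.077919960021973), 85.71586608886719) z [49. 67. 72.]
mid [210 198  17  18  41] ((624.8888549804688, 201.44944763183594), (26.93402099609375, 63.93904113769531), 47.58937454223633) z [47. 61. 75.]
mid [251 205  24  42 436] ((576.9344482421875, 71.95368957519531), (65.8233
[... 2870 characters left out ...]
66.9908752441406, 225.35690307617188), (83.39148712158203, 48.85498809814453), 0.03987187519669533) z [ 87. 130. 162.]
high [220 171  20  12 195] ((636.9143676757812, 216.60690307617188), (64.82275390625, 63.0924072265625), 79.27841186523438) z [81. 88. 91.]
high [255 182   9  18 120] ((597.801025390625, 73.47637939453125), (31.159648895263672, 20.315759658813477), 77.23484802246094) z [ 82. 107. 126.]
high [245 189   8  17 106] ((549.6424560546875, 76.90742492675781), (31.527538299560547, 11.025938034057617), 78.51435089111328) z [ 83. 107. 127.]
high [247 236  11   7  58] ((411.23590087890625, -31.455854415893555), (25.713960647583008, 26.33423614501953), 13.95914363861084) z [81. 84. 87.]
```

View pics/crop.png

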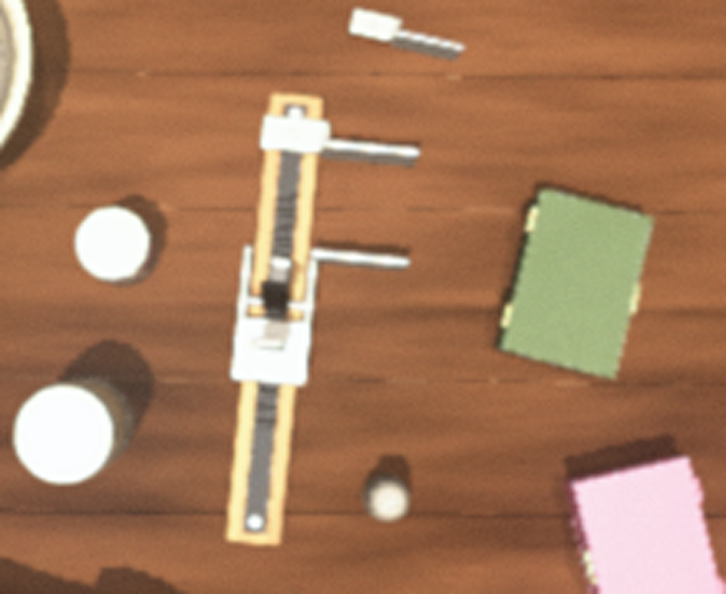

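Run:
```python
from cell import env
from h import *
f=np.load("top0.npz");p,d=f['p'],f['d'];c=env.get_calibration("top")
P=world(d,c["intrinsics"],c["cam_to_world"]);hsv=cv2.cvtColor(p,cv2.COLOR_RGB2HSV).astype(int);z=P[...,2];ok=d>0
H,S,V=hsv[...,0],hsv[...,1],hsv[...,2]
win=np.zeros_like(ok);win[180:250,325:385]=1
g=ok&win&(z>66)&(z<90);r=cv2.minAreaRect(P[g][:,:2].astype(np.float32));print('box',r,cv2.boxPoints(r).round())
win[:]=0;win[260:335,345:405]=1
g=ok&win&(z>55);r=cv2.minAreaRect(P[g][:,:2].astype(np.float32));print('pink',cv2.boxPoints(r).round(),P[g][:,2].max())
t=ok&(z>60)&(P[...,1]>330)&(P[...,1]<800)&(P[...,0]>100)&(P[...,0]<560);q=P[t];print('toaster',q.min(0),q.max(0),np.percentile(q[:,2],95))
# rail: wooden top edges per row at z~28
w=ok&(z>20)&(z<46);rows=[]
for v in list(range(250,292))+list(range(180,202)):
    u=np.where(w[v,240:285])[0]+240
    if len(u)>8:
        a,b=P[v,u[0]],P[v,u[-1]]
        if 40<a[1]-b[1]<60: rows.append([(a[0]+b[0])/2,(a[1]+b[1])/2])
rows=np.array(rows,np.float32);k=np.polyfit(rows[:,0],rows[:,1],1);print('rail line y=',k,np.degrees(np.arctan(k[0])),len(rows))
```

```text
box ((608.3482055664062, -200.9253387451172), (112.8395767211914, 151.38185119628906), 75.69586181640625) [[ 521. -237.]
 [ 668. -274.]
 [ 696. -165.]
 [ 549. -128.]]
pink [[ 282. -226.]
 [ 307. -336.]
 [ 456. -302.]
 [ 430. -192.]] 82.9905716452015
toaster [148.42529013 414.93729701  60.20819453] [559.98105461 783.13301892 574.75491505] 542.5167110033203
rail line y= [-8.61225139e-02  1.21434464e+02] -4.922310808530141 64
```

carry_out(
  series=[
    [-0.03,-0.045,-0.03,0,1],
    [-0.06,-0.095,-0.03,0,1],
    [-0.09,-0.14,-0.03,10,1],
    [-0.115,-0.18,-0.03,20,1],
    [-0.18,-0.21,-0.03,30,1],
    [-0.235,-0.235,-0.03,40,1],
    [-0.29,-0.265,-0.02,50,1],
    [-0.345,-0.29,-0.01,60,1],
    [-0.4,-0.315,0,70,1],
    [-0.455,-0.34,0.02,75,1],
    [-0.506,-0.364,0.04,75,1],
    [-0.506,-0.364,0.05,75,1],
    [-0.506,-0.364,0.05,75,1],
    [-0.506,-0.364,0.05,75,1],
  ],
)

```text
t: 1.85
eef_pos: [564.0, 73.9, 355.4]
tcp_rot: [3.141, -0.0, 1.486]
ft_force: [-0.7, -0.6, -0.7]
opening: 0.999
grip_force: 0.0
```

Run:
```python
from cell import env
from h import *
from scipy.spatial.transform import Rotation as R
s=env.state();print(s['t'],s['eef_pos'],s['tcp_rot'],s['ft_force'])
c=env.get_calibration("wrist");p,d=env.read_camera("wrist")
T=np.eye(4);T[:3,:3]=R.from_euler('xyz',s['tcp_rot']).as_matrix();T[:3,3]=s['eef_pos'];T=T@c['T_tool_cam']
P=world(d,c['intrinsics'],T);z=P[...,2]
m=(d>0)&(z>122)&(z<136)
k,l,st,_=cv2.connectedComponentsWithStats(m.astype(np.uint8))
for i in range(1,k):
    if st[i,4]>30: q=P[l==i];print(st[i],cv2.minAreaRect(q[:,:2].astype(np.float32)),np.median(q[:,2]),np.median(p[l==i],axis=0))
cv2.imwrite("pics/w1.png",p[:,:,::-1])
```

```text
1.85 [564.00275406  73.85911931 355.36311721] [ 3.14128213e+00 -2.26065135e-04  1.48595054e+00] [-0.68590671 -0.56399989 -0.66080077]
[ 39   0  97  19 983] ((474.0379638671875, 206.12132263183594), (8.054137229919434, 49.59444808959961), 86.09956359863281) 127.88513141345132 [215. 174. 130.]
[256 211  14  44 570] ((553.0000610351562, 77.1289291381836), (25.553050994873047, 7.893557071685791), 84.94376373291016) 130.00216605257657 [222. 204. 179.]
[335 211  17  44 629] ((601.3763427734375, 72.9938735961914), (25.611927032470703, 9.125528335571289), 86.72118377685547) 129.1550167970619 [39. 37. 36.]
```

View pics/w1.png

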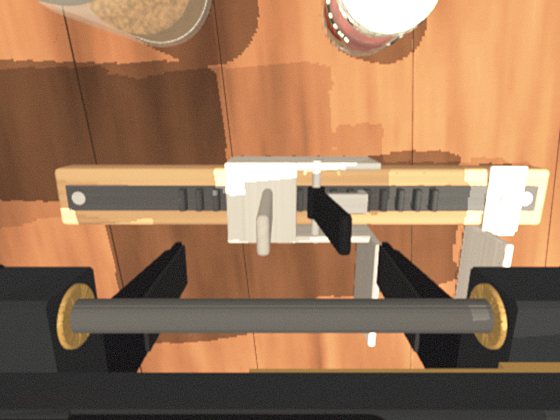

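The wrist view shows the post top at (263,232), the lever top at (340,232) and the rail's white end block at (508,200). The squeeze point is about (566, 74.5). I'll lower and squeeze.

carry_out(
  series=[
    [0.001,0.002,0.04,0,1],
    [0.001,0.002,0.08,0,1],
    [0.001,0.002,0.08,0,1],
    [0.001,0.002,0.08,0,0.3],
    [0.001,0.002,0.08,0,0.3],
    [0.001,0.002,0.08,0,0.3],
    [0.001,0.002,0.08,0,0.3],
    [0.001,0.002,0.08,0,0.3],
    [0.001,0.002,0.08,0,0.3],
  ],
)

```text
t: 3.02
eef_pos: [566.6, 73.7, 275.1]
tcp_rot: [-3.142, -0.0, 1.485]
ft_force: [-1.1, -0.8, 8.4]
opening: 0.428
grip_force: 12.0
```

carry_out(
  series=[
    [0,0,0,0,0.2],
    [0,0,0,0,0.2],
    [0,0,0,0,0.2],
    [0,0,0,0,0.2],
  ],
)

```text
t: 3.52
eef_pos: [566.6, 73.8, 275.2]
tcp_rot: [3.141, -0.0, 1.485]
ft_force: [-0.7, -0.8, 7.4]
opening: 0.419
grip_force: 30.2
```

carry_out(
  series=[
    [0,-0.005,0,0,0.2],
    [0,-0.012,0,0,0.2],
    [0,-0.02,0,0,0.2],
    [0,-0.02,0,0,0.2],
  ],
)

```text
t: 4.03
eef_pos: [546.3, 75.5, 275.2]
tcp_rot: [-3.142, -0.0, 1.485]
ft_force: [-1.1, 0.1, 8.2]
opening: 0.414
grip_force: 30.2
```

carry_out(
  series=[
    [0,-0.015,0,0,0.2],
    [0,-0.03,0,0,0.2],
    [0,-0.045,0,0,0.2],
    [0,-0.06,0,0,0.2],
    [0,-0.075,0,0,0.2],
    [0,-0.085,0,0,0.2],
    [0,-0.092,0,0,0.2],
    [0,-0.092,0,0,0.2],
    [0,-0.092,0,0,0.2],
  ],
)

```text
t: 5.15
eef_pos: [454.7, 83.4, 275.1]
tcp_rot: [3.141, -0.0, 1.485]
ft_force: [-1.5, 0.9, 10.9]
opening: 0.416
grip_force: 30.2
```

carry_out(
  series=[
    [0,0,0,0,1],
    [0,0,0,0,1],
    [0,0,0,0,1],
    [0,0,0,0,1],
    [0,0,0,0,1],
    [0,0,-0.04,0,1],
    [0,0,-0.08,0,1],
    [0,0,-0.08,0,1],
    [0,0,-0.08,0,1],
  ],
)

```text
t: 6.28
eef_pos: [454.8, 83.4, 354.2]
tcp_rot: [-3.141, 0.0, 1.485]
ft_force: [-0.1, 0.3, 0.0]
opening: 1.0
grip_force: 0.0
```

```bash
cat >> h.py <<'E'
from scipy.spatial.transform import Rotation as R
def wrist(env,name=None):
    s=env.state();c=env.get_calibration("wrist");p,d=env.read_camera("wrist")
    T=np.eye(4);T[:3,:3]=R.from_euler('xyz',s['tcp_rot']).as_matrix();T[:3,3]=s['eef_pos']
    P=world(d,c['intrinsics'],T@c['T_tool_cam']);print(s['t'],s['eef_pos'].round(1),s['tcp_rot'].round(3))
    if name:cv2.imwrite(name,p[:,:,::-1])
    return p,d,P
def blobs(m,P,p,n=30):
    k,l,st,_=cv2.connectedComponentsWithStats(m.astype(np.uint8))
    for i in range(1,k):
        if st[i,4]>n: q=P[l==i];r=cv2.minAreaRect(q[:,:2].astype(np.float32));print(st[i],np.round(r[0],1),np.round(r[1],1),round(r[2],1),np.percentile(q[:,2],[5,50,95]).round(),np.median(p[l==i],axis=0))
E
python3 - <<'E'
from cell import env
from h import *
p,d,P=wrist(env,"pics/w2.png");z=P[...,2]
blobs((d>0)&(z>122)&(z<136),P,p)
p,d=env.read_camera("top");c=env.get_calibration("top");P=world(d,c["intrinsics"],c["cam_to_world"]);z=P[...,2]
print('plates');blobs((d>0)&(z>48)&(z<78)&(P[...,1]<35)&(P[...,1]>-75)&(P[...,0]>440)&(P[...,0]<800),P,p)
E
```

```text
6.275 [454.8  83.4 354.2] [-3.141  0.     1.485]
[248   0  95  18 971] [472.  206.5] [ 7.9 48.5] 84.6 [122. 128. 133.] [232. 194. 143.]
[247 212  15  44 585] [438.5  87.1] [25.5  8.1] 85.5 [125. 130. 131.] [235. 223. 198.]
[327 212  17  44 627] [486.9  82.9] [25.6  8.8] 85.2 [124. 129. 131.] [44. 42. 41.]
plates
[278 173  30   5  87] [729.8 -14.6] [87.7  6.8] 85.7 [49. 67. 72.] [238. 236. 223.]
[276 245  25   4  52] [514.7  -2.6] [71.4  5.9] 84.9 [63. 68. 72.] [194.  182.  164.5]
```

The lever–post gap is back to 48.4 mm, the same as at rest, so the bookend is latched. The bay is about 208 mm, and the box is already centred along it. I'll push the box in with both open fingers on its front.

carry_out(
  series=[
    [0,0.02,-0.02,0,1],
    [-0.05,0.045,-0.02,0,1],
    [-0.1,0.07,-0.02,0,1],
    [-0.15,0.095,-0.02,0,1],
    [-0.2,0.12,-0.02,0,1],
    [-0.25,0.145,-0.02,0,1],
    [-0.3,0.165,-0.02,0,1],
    [-0.345,0.175,-0.01,0,1],
    [-0.37,0.175,0.03,0,1],
    [-0.37,0.175,0.09,0,1],
    [-0.37,0.175,0.144,0,1],
    [-0.37,0.175,0.144,0,1],
    [-0.37,0.175,0.144,0,1],
  ],
)

```text
t: 8.0
eef_pos: [598.2, -300.5, 211.9]
tcp_rot: [3.141, 0.0, 1.485]
ft_force: [0.7, 0.3, -0.0]
opening: 1.004
grip_force: 0.0
```

carry_out(
  series=[
    [0.01,0,0,0,1],
    [0.02,0,0,0,1],
    [0.028,0,0,0,1],
    [0.036,0,0,0,1],
    [0.044,0,0,0,1],
    [0.052,0,0,0,1],
    [0.06,0,0,0,1],
    [0.068,0,0,0,1],
    [0.076,0,0,0,1],
    [0.084,0,0,0,1],
    [0.092,0,0,0,1],
    [0.1,0,0,0,1],
    [0.1,0,0,0,1],
  ],
)

```text
t: 9.62
eef_pos: [606.4, -200.2, 211.1]
tcp_rot: [3.141, 0.0, 1.485]
ft_force: [-0.4, -0.9, -0.2]
opening: 0.998
grip_force: 0.1
```

```bash
cat >> h.py <<'E'
def topbox(env):
    p,d=env.read_camera("top");c=env.get_calibration("top");P=world(d,c["intrinsics"],c["cam_to_world"]);z=P[...,2]
    h=cv2.cvtColor(p,cv2.COLOR_RGB2HSV).astype(int)
    m=(d>0)&(abs(h[...,0]-50)<22)&(h[...,1]>50)&(z>62)&(z<92)&(P[...,0]>480)&(P[...,0]<760)&(P[...,1]<90)&(P[...,1]>-320)
    m=cv2.morphologyEx(m.astype(np.uint8),cv2.MORPH_OPEN,np.ones((2,2)))
    blobs(m,P,p);return p,d,P
E
python3 - <<'E'
from cell import env
from h import *
print(env.state()['ft_force'],env.state()['eef_pos'])
p,d,P=topbox(env);cv2.imwrite("pics/t3.png",cv2.resize(p[120:320,170:400],None,fx=3,fy=3)[:,:,::-1])
E
```

```text
[-0.40168574 -0.85007149 -0.2386177 ] [ 606.43718099 -200.17046286  211.13937537]
[ 316  192   32   51 1217] [569.8 -96.2] [134.1 255.9] 51.1 [70. 74. 80.] [83. 89. 63.]
```

View pics/t3.png

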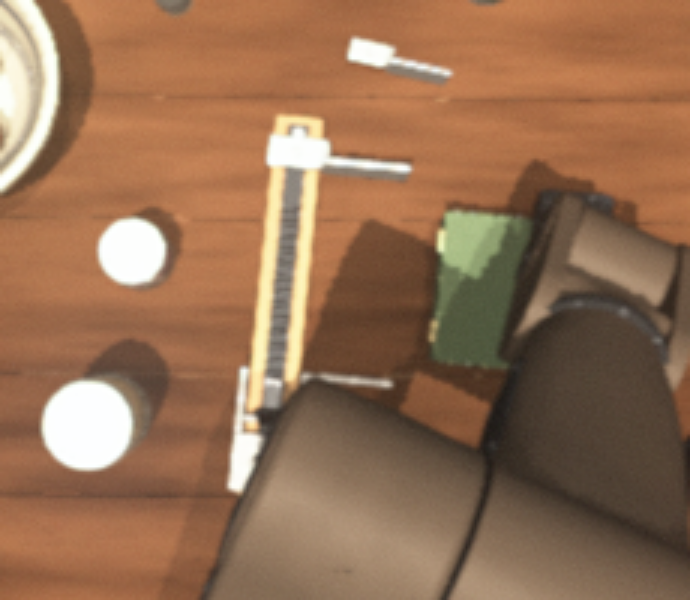

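The box is now square to the rail, spanning rows 208–365 in the crop, between the fence at about 168 and the bookend plate at about 380. I'll keep pushing.

carry_out(
  series=[
    [0.01,0,0,0,1],
    [0.02,0,0,0,1],
    [0.03,0,0,0,1],
    [0.04,0,0,0,1],
    [0.05,0,0,0,1],
    [0.06,0,0,0,1],
    [0.07,0,0,0,1],
    [0.08,0,0,0,1],
    [0.09,0,0,0,1],
    [0.098,0,0,0,1],
    [0.106,0,0,0,1],
    [0.112,0,0,0,1],
    [0.116,0,0,0,1],
    [0.116,0,0,0,1],
  ],
)

```text
t: 11.42
eef_pos: [616.2, -85.0, 210.7]
tcp_rot: [-3.141, -0.0, 1.485]
ft_force: [0.5, -0.9, 0.6]
opening: 1.0
grip_force: 0.4
```

carry_out(
  series=[
    [0.003,0,0,0,1],
    [0.006,0,0,0,1],
    [0.006,0,0,0,1],
  ],
)

```text
t: 11.8
eef_pos: [616.7, -79.1, 210.7]
tcp_rot: [-3.141, -0.0, 1.485]
ft_force: [0.5, -2.1, 1.4]
opening: 0.997
grip_force: 1.3
```

carry_out(
  series=[
    [0.002,0,0,0,1],
    [0.003,0,0,0,1],
    [0.003,0,0,0,1],
  ],
)

```text
t: 12.18
eef_pos: [617.0, -76.2, 210.7]
tcp_rot: [-3.141, -0.0, 1.485]
ft_force: [-0.2, -5.6, 1.1]
opening: 1.0
grip_force: 2.2
```

Run:
```python
from cell import env
from h import *
p,d,P=wrist(env,"pics/w4.png");z=P[...,2]
blobs((d>0)&(z>66)&(z<82),P,p,200)
```

```text
12.175 [617.  -76.2 210.7] [-3.141 -0.     1.485]
[     0      0    532    298 140705] [616.7 -21.8] [ 98.3 152.5] 85.0 [75. 76. 77.] [124. 134.  96.]
[136 333  24  31 379] [568.3 -78.3] [12.8  2.7] 85.2 [70. 77. 82.] [35. 33. 33.]
[405 333  22  32 380] [664.7 -86.7] [13.1  2.7] 87.3 [70. 77. 82.] [34. 33. 32.]
```

View pics/w4.png

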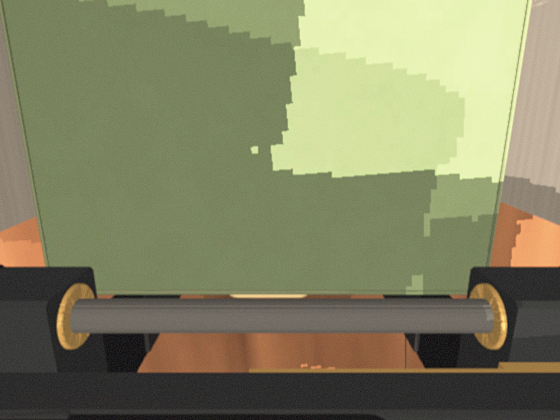

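carry_out(
  series=[
    [0.0015,0,0,0,1],
    [0.0015,0,0,0,1],
  ],
)

```text
t: 12.48
eef_pos: [617.1, -74.6, 210.7]
tcp_rot: [-3.141, -0.0, 1.485]
ft_force: [-0.5, -3.7, 1.0]
opening: 0.998
grip_force: 2.0
```

carry_out(
  series=[
    [-0.01,0,0,0,1],
    [-0.04,0,0,0,1],
    [-0.04,0,-0.05,0,1],
    [-0.04,0,-0.11,0,1],
    [-0.02,0,-0.165,0,1],
    [0.01,-0.05,-0.165,0,1],
    [0.05,-0.09,-0.165,0,1],
    [0.095,-0.13,-0.165,0,1],
    [0.125,-0.16,-0.165,0,1],
    [0.144,-0.174,-0.155,0,1],
    [0.144,-0.174,-0.145,0,1],
    [0.144,-0.174,-0.145,0,1],
    [0.144,-0.174,-0.145,0,1],
  ],
)

```text
t: 14.1
eef_pos: [456.8, 83.1, 355.7]
tcp_rot: [3.142, -0.0, 1.484]
ft_force: [0.1, 0.8, 0.1]
opening: 1.005
grip_force: 0.0
```

Run:
```python
from cell import env
from h import *
p,d,P=wrist(env);z=P[...,2]
blobs((d>0)&(z>122)&(z<136)&(P[...,1]<150),P,p)
p,d,P=topbox(env);z=P[...,2]
print('plates');blobs((d>0)&(z>48)&(z<78)&(P[...,1]<35)&(P[...,1]>-75)&(P[...,0]>440)&(P[...,0]<800),P,p)
```

```text
14.1 [456.8  83.1 355.7] [ 3.142 -0.     1.484]
[244 211  14  44 569] [438.6  87. ] [25.5  7.9] 83.4 [126. 130. 131.] [224. 208. 184.]
[323 211  17  44 617] [486.9  82.7] [25.8  8.8] 84.9 [124. 129. 131.] [40. 38. 37.]
[ 273  188   39   52 1722] [598.2 -16.1] [109.9 178.2] 86.3 [70. 74. 79.] [178. 196. 141.]
plates
[278 173  30   5  89] [729.9 -14.7] [87.5  6.4] 85.2 [50. 68. 73.] [237. 236. 224.]
[ 276  186   36   54 1603] [615.5 -15.7] [104.5 155. ] 88.1 [70. 74. 77.] [178. 196. 141.]
[276 245  25   4  52] [514.7  -2.7] [71.5  5.9] 84.8 [64. 68. 72.] [194.  183.  166.5]
```

Run:
```python
from cell import env
from h import *
p,d=env.read_camera("top");c=env.get_calibration("top");P=world(d,c["intrinsics"],c["cam_to_world"])
X=np.array([.0858,.9963]);ax=121.0
h=cv2.cvtColor(p,cv2.COLOR_RGB2HSV).astype(int)
for v in (194,202,210,218,226,234):
    r=P[v,255:325];x=r[:,:2]@X-ax;z=r[:,2]
    lid=(z>66)&(z<84)&(d[v,255:325]>0)&(abs(h[v,255:325,0]-50)<22)
    rail=(z>20)&(z<48)&(x>-60)&(x<40)
    print(v,'lid x',x[lid].min().round(1),x[lid].max().round(1),'rail x',x[rail].min().round(1),x[rail].max().round(1))
cv2.imwrite("pics/t5.png",cv2.resize(p[160:270,230:350],None,fx=5,fy=5)[:,:,::-1])
```

```text
194 lid x -130.0 -26.3 rail x -22.7 23.5
202 lid x -128.9 -28.6 rail x -22.1 24.1
210 lid x -128.5 -30.9 rail x -24.4 24.7
218 lid x -130.5 -30.2 rail x -23.7 22.1
226 lid x -129.4 -29.6 rail x -23.0 22.7
234 lid x -128.5 -28.9 rail x -22.4 11.0
```

View pics/t5.png

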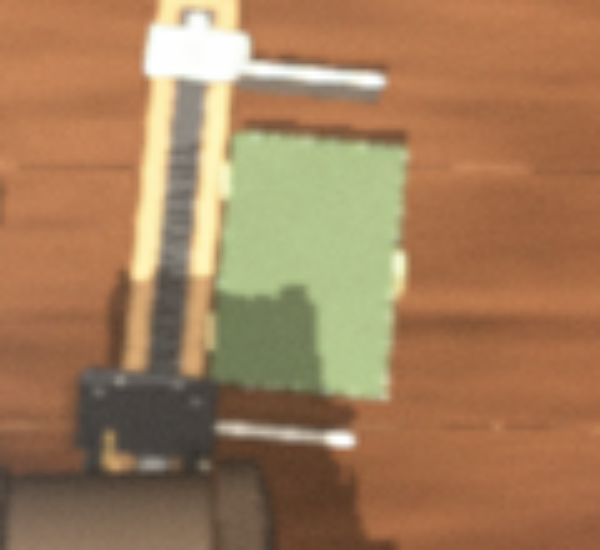

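The crop shows the box square in the bay: lid x runs from about -130 to -28 in the rail frame, so its centre is near -79. It is still about 4 mm off the rail, so I'll push it home.

carry_out(
  series=[
    [-0.03,0.02,-0.02,0,1],
    [-0.07,0.06,-0.02,0,1],
    [-0.11,0.1,-0.02,0,1],
    [-0.15,0.14,-0.02,0,1],
    [-0.184,0.174,0.01,0,1],
    [-0.184,0.174,0.06,0,1],
    [-0.184,0.174,0.11,0,1],
    [-0.184,0.174,0.145,0,1],
    [-0.165,0.174,0.145,0,1],
    [-0.15,0.174,0.145,0,1],
    [-0.144,0.174,0.145,0,1],
    [-0.142,0.174,0.145,0,1],
    [-0.142,0.174,0.145,0,1],
  ],
)

```text
t: 15.88
eef_pos: [617.6, -72.6, 212.2]
tcp_rot: [3.139, 0.0, 1.485]
ft_force: [-0.1, -0.9, 0.7]
opening: 1.0
grip_force: 0.7
```

carry_out(
  series=[
    [0.001,0,0,0,1],
    [0.002,0,0,0,1],
    [0.002,0,0,0,1],
  ],
)

```text
t: 16.25
eef_pos: [617.7, -71.4, 211.9]
tcp_rot: [3.14, 0.001, 1.485]
ft_force: [0.4, -8.0, 6.2]
opening: 1.001
grip_force: 3.7
```

carry_out(
  series=[
    [-0.01,0,0,0,1],
    [-0.04,0,0,0,1],
    [-0.04,0,-0.05,0,1],
    [-0.04,0,-0.11,0,1],
    [-0.02,0,-0.165,0,1],
    [0.01,-0.05,-0.165,0,1],
    [0.05,-0.09,-0.165,0,1],
    [0.095,-0.13,-0.165,0,1],
    [0.125,-0.16,-0.165,0,1],
    [0.14,-0.175,-0.15,0,1],
    [0.14,-0.175,-0.11,0,1],
    [0.14,-0.175,-0.065,0,1],
    [0.14,-0.175,-0.065,0,1],
    [0.14,-0.175,-0.065,0,0.2],
    [0.14,-0.175,-0.065,0,0.2],
    [0.14,-0.175,-0.065,0,0.2],
    [0.14,-0.175,-0.065,0,0.2],
    [0.14,-0.175,-0.065,0,0.2],
    [0.14,-0.175,-0.065,0,0.2],
    [0.14,-0.175,-0.065,0,0.2],
  ],
)

```text
t: 18.75
eef_pos: [455.0, 83.9, 276.1]
tcp_rot: [3.141, -0.0, 1.485]
ft_force: [-1.0, 0.9, 10.6]
opening: 0.413
grip_force: 30.2
```

carry_out(
  series=[
    [0,0,0,0,0.2],
    [0,0,0,0,0.2],
  ],
)

```text
t: 19.0
eef_pos: [455.0, 83.9, 276.1]
tcp_rot: [3.141, -0.0, 1.485]
ft_force: [-1.2, -0.3, 9.7]
opening: 0.415
grip_force: 30.2
```

carry_out(
  series=[
    [0,0.006,0,0,0.2],
    [0,0.012,0,0,0.2],
    [0,0.018,0,0,0.2],
    [0,0.024,0,0,0.2],
    [0,0.03,0,0,0.2],
    [0,0.036,0,0,0.2],
    [0,0.042,0,0,0.2],
    [0,0.047,0,0,0.2],
    [0,0.05,0,0,0.2],
    [0,0.05,0,0,0.2],
  ],
)

```text
t: 20.25
eef_pos: [504.6, 79.7, 276.1]
tcp_rot: [-3.141, -0.0, 1.485]
ft_force: [-3.6, 0.2, 9.8]
opening: 0.414
grip_force: 30.4
```

carry_out(
  series=[
    [0,0.002,0,0,0.2],
    [0,0.004,0,0,0.2],
    [0,0.004,0,0,0.2],
  ],
)

```text
t: 20.62
eef_pos: [508.4, 79.4, 276.1]
tcp_rot: [-3.14, -0.0, 1.485]
ft_force: [-5.0, -0.0, 10.2]
opening: 0.415
grip_force: 30.5
```

carry_out(
  series=[
    [0,0.001,0,0,0.2],
    [0,0.002,0,0,0.2],
    [0,0.002,0,0,0.2],
  ],
)

```text
t: 21.0
eef_pos: [510.3, 79.2, 276.1]
tcp_rot: [-3.14, 0.0, 1.485]
ft_force: [-5.7, 0.1, 11.7]
opening: 0.416
grip_force: 30.5
```

carry_out(
  series=[
    [0,0.001,0,0,0.2],
    [0,0.002,0,0,0.2],
    [0,0.002,0,0,0.2],
  ],
)

```text
t: 21.38
eef_pos: [512.1, 79.1, 276.1]
tcp_rot: [-3.139, 0.0, 1.485]
ft_force: [-6.1, -0.3, 13.3]
opening: 0.414
grip_force: 30.6
```

carry_out(
  series=[
    [0,0.001,0,0,0.2],
    [0,0.002,0,0,0.2],
    [0,0.002,0,0,0.2],
  ],
)

```text
t: 21.75
eef_pos: [512.9, 79.0, 276.0]
tcp_rot: [-3.135, 0.0, 1.485]
ft_force: [-16.1, 1.0, 19.4]
opening: 0.415
grip_force: 31.4
```

Contact at 512.9: the box is against the end plate. The notch lies around 510–514 in TCP x, so I'll back off 2 mm and release.

carry_out(
  series=[
    [0,-0.001,0,0,0.2],
    [0,-0.0025,0,0,0.2],
    [0,-0.0025,0,0,0.2],
  ],
)

```text
t: 22.12
eef_pos: [511.9, 79.0, 276.1]
tcp_rot: [-3.141, -0.0, 1.485]
ft_force: [-3.6, 0.2, 11.5]
opening: 0.415
grip_force: 30.4
```

carry_out(
  series=[
    [0,0,0,0,1],
    [0,0,0,0,1],
    [0,0,0,0,1],
    [0,0,0,0,1],
    [0,0,0,0,1],
    [0,0,-0.04,0,1],
    [0,0,-0.08,0,1],
    [0,0,-0.08,0,1],
    [0,0,-0.08,0,1],
  ],
)

```text
t: 23.25
eef_pos: [512.1, 78.9, 355.1]
tcp_rot: [-3.141, 0.0, 1.485]
ft_force: [0.3, 0.3, 0.3]
opening: 1.001
grip_force: 0.0
```

Run:
```python
from cell import env
from h import *
p,d,P=wrist(env);z=P[...,2]
blobs((d>0)&(z>122)&(z<136)&(P[...,1]<150),P,p)
```

```text
23.25 [512.1  78.9 355.1] [-3.141  0.     1.485]
[245 212  15  44 573] [494.2  82.5] [25.1  8.1] 85.0 [126. 130. 131.] [218. 199. 175.]
[325 212  16  44 619] [542.7  78.1] [25.5  8.7] 85.9 [124. 129. 131.] [38. 36. 35.]
```

The lever–post gap is 48.5 mm, so the bookend is latched. I'll clear the arm and check the box.

carry_out(
  series=[
    [0,0,-0.04,0,1],
    [-0.04,0.02,-0.07,0,1],
    [-0.08,0.04,-0.08,0,1],
    [-0.12,0.06,-0.08,0,1],
    [-0.17,0.08,-0.08,0,1],
    [-0.17,0.08,-0.08,0,1],
    [-0.17,0.08,-0.08,0,1],
  ],
)

```text
t: 24.18
eef_pos: [577.5, -97.2, 434.4]
tcp_rot: [-3.139, -0.001, 1.484]
ft_force: [0.8, 1.2, 0.4]
opening: 0.999
grip_force: 0.0
```

Run:
```python
from cell import env
from h import *
p,d,P=wrist(env,"pics/w6.png");z=P[...,2]
h=cv2.cvtColor(p,cv2.COLOR_RGB2HSV).astype(int);ok=d>0
g=ok&(abs(h[...,0]-45)<25)&(h[...,1]>40)&(z>70)&(z<83)
def rs(m):
    k,l,st,_=cv2.connectedComponentsWithStats(m.astype(np.uint8));i=1+st[1:,4].argmax();return P[l==i]
q=rs(g);r=cv2.minAreaRect(q[:,:2].astype(np.float32));print('lid',r,np.percentile(q[:,2],[2,50,98]))
Y=np.array([-.9963,.0858]);X=np.array([.0858,.9963])
f=lambda q:(np.percentile(q[:,:2]@Y,[1,99]).round(1),(np.percentile(q[:,:2]@X,[1,99])-121).round(1))
print('lid s,x',f(q))
pl=ok&~g&(z>64)&(z<76)&(h[...,1]<80)&((P[...,:2]@X-121)<-28)&((P[...,:2]@X-121)>-125)&(abs(P[...,:2]@Y+640)<120)
k,l,st,_=cv2.connectedComponentsWithStats(pl.astype(np.uint8))
for i in range(1,k):
    if st[i,4]>60:print('plate',st[i],f(P[l==i]))
rl=ok&(z>22)&(z<34)&(abs(P[...,:2]@X-121)<35)&(abs(P[...,:2]@Y+650)<50)
print('rail',f(P[rl]))
```

```text
24.175 [577.5 -97.2 434.4] [-3.139e+00 -1.000e-03  1.484e+00]
lid ((653.4256591796875, -9.243305206298828), (109.7370376586914, 150.75889587402344), 85.59102630615234) [74.27578042 75.901952   77.49609807]
lid s,x (array([-725.2, -578.1]), array([-125.7,  -23.6]))
plate [265  30   8 103 696] (array([-574.2, -568.2]), array([-112.6,  -28.7]))
plate [442  30  16 103 486] (array([-733.6, -726.9]), array([-112.5,  -28.8]))
rail (array([-699.2, -602. ]), array([-12. ,   5.8]))
```

View pics/w6.png

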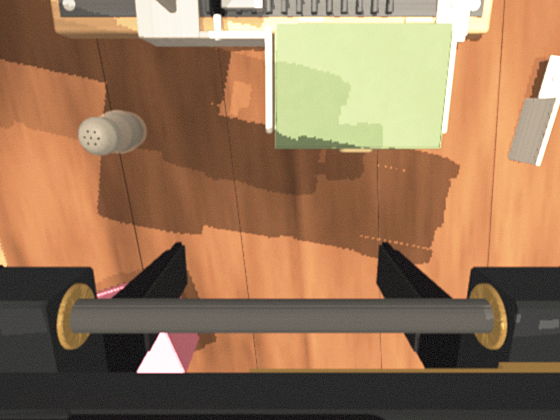

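The box sits square in the bay (lid at 275–450, 25–150). Its back is on the rail, with about 1–2 mm to the end plate and about 3 mm to the bookend.

```bash
python3 -c "
from cell import env
print(env.job_done())"
```

```text
the job is handed in; nothing more can be done
None
```

I handed the job in at about 24 s: by my last camera check the green box is square against the rail, about 1–2 mm from the end plate, with the bookend latched about 3 mm off its other end; the hand-in returned no verdict.

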